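# Work the treadle of the repaired poultry feeder

### The job

The treadle feeder on the bench has just been repaired: try it out. Press the wooden treadle board down with your fingertips until it is fully down and the green trough lid stands fully open, keep it there for two seconds, then let the board come back up under your fingers so that the lid closes gently instead of slamming. Work the lid by the treadle alone, without touching the lid, leave the other things on the table where they are, and finish clear of the feeder with the lid shut.

Things in the scene. Friction and masses are not known exactly. Their poses are not given: they have to be found in the camera images.
- feeder: poultry feeder of galvanised sheet, fixed to the table: hopper 190 x 240 mm, 405 mm high with its green rain cover, and before it a trough 165 mm long, walls 110 to 135 mm high. Origin: at table height, where hopper and trough meet, half-way across. x axis: from the treadle to the hopper, y across, z up. The treadle is on its -x side.
- treadle_pivot (a point): the pivot axis of the treadle, half-way across the feeder, 75 mm above the table. The axis runs level, across the feeder (along its y).
- board_top (a point): centre of the upper face of the treadle board: brown wood, 150 mm across the feeder, 90 mm along the lever, 20 mm thick, on two steel arms. At rest it is 147 mm above the table, 293 mm before the pivot, and slopes 0.13 rad up away from the feeder; fully down it is 54 mm above the table and slopes 0.18 rad down. It moves on an arc about the pivot.
- treadle (a joint): angle of the treadle, rad: 0 at rest (board up, held up by the weight of the lid), growing as the board is pressed down, 0.31 at its lower stop. The short rear ends of its arms push up the lid. Pressing takes about 7 to 17 N at the middle of the board, and the board rises again by itself if it is let go.
- lid (a joint): angle of the heavy green lid over the trough, rad: 0 shut, 0.93 fully open (treadle at its stop). The lid turns about three times as far and as fast as the treadle; its front edge rises. It drops and slams if the treadle is let go: closing at up to about 1 rad/s is gentle, over 3.5 rad/s is a slam.
- lid_edge (a point): middle of the front edge of the green lid (a steel flap 252 mm wide and 180 mm long, hinged 215 mm above the table at the front of the hopper). Shut it is 139 mm above the table, about 164 mm in front of the hopper; open it is about 300 mm above the table.
- wrench: steel wrench, 180 x 38 x 8 mm, lying across, before the treadle board; origin under its middle. Not to be moved.
- jar: small glass jar with steel lid, 56 mm across, 70 mm high, standing at the side of the table; origin at the centre of its underside. Not to be moved.
- screwdriver: yellow screwdriver, 200 mm long, 26 mm thick, lying across between the trough and the treadle board, under the arms; origin under its middle. Not to be moved.
- oil: orange oil bottle, 60 mm across, 160 mm high; origin at the centre of its underside. Not to be moved.
- mug: blue mug, 80 mm across, 90 mm high; origin at the centre of its underside. Not to be moved.

How it is judged:
On the way, in this order (a step that is already met when the one before it is completed fails the run):
1. the treadle is pressed fully down, so that the lid stands fully open, and is kept there for two seconds (1.5 s counted) (value of joint treadle above 0.28 rad and value of joint lid above 0.83 rad), for 1.5 s.
2. the lid is shut again (value of joint lid below 0.05 rad), for 0.2 s.
At the end, for the whole second after the job is handed in: The lid is shut (within 0.05 rad) and at rest, the treadle is back up (within 0.02 rad), and the wrench, jar, screwdriver, oil bottle and mug are within 30 mm of where they were, the jar, bottle and mug upright (value of joint lid below 0.05 rad and value of joint treadle below 0.02 rad and velocity of joint lid below 0.1 rad/s and distance of each of wrench, jar, screwdriver, oil, mug from where it was at the start of the episode below 0.03 m and angle between each of jar, oil, mug's own z axis and vertical below 0.3 rad); the robot touches nothing.
It fails at once if the lid slams or falls (closes faster than 3.5 rad/s) (velocity of joint lid below -3.5 rad/s).
It fails at once if the lid is touched by the robot (contact force between any of the fingers, the arm and lid above 0.5 N).
It fails at once if a thing on the table is moved by more than 30 mm, lifted or knocked over (distance of any of wrench, jar, screwdriver, oil, mug from where it was at the start of the episode above 0.03 m or angle between any of jar, oil, mug's own z axis and vertical above 0.5 rad).
It also fails if it takes over 50 s, if anything falls off the work surface, if the arm or the gripper's body presses on something with over 40 N, if the wrist force passes 120 N, or if a joint passes its speed limit or range.

### The arm

A 6-joint arm with a two-finger parallel gripper is mounted at the origin on the work surface. World frame = base frame: x ahead of the robot, y to its left, z up, the work surface at z = 0. Lengths are in m, angles in rad, forces in N, time in s.
With the tool pointing down it reaches from about 0.4 to 0.925 m from the base axis. Payload 12.5 kg.
Tool frame: the origin (TCP) lies at the very end of the fingers, on their centre line; the grasp point (between the pads) lies 19 mm behind it (ctrl.grasp_offset is the distance from the TCP to the grasp point, in m); z points along the fingers, y is the line along which they close (so a half turn about z gives the same grasp; the last joint's range is limited). The gripper opens to 95 mm and grips with 3 to 60 N. Pads are 20 mm wide; open, the fingers measure 119 mm over their backs; the gripper's body (75 mm by 180 mm) begins 59 mm behind the grasp point.
Start: joints at [1.022, 0.491, 1.559, -0, 1.092, -0.106], TCP at [0.268, 0.565, 0.215] pointing down, gripper open.
Joint ranges: [-3.1, 3.1], [-0.84, 2.19], [0.05, 2.79], [-1.13, 4.28], [0.06, 2.93], [-2.69, 2.69]. Speed limits (rad/s): [2.22, 2.22, 2.79, 3.14, 3.14, 3.14].

### API

Orientations are given as a rotation vector (axis times angle).
In Python, from plant import ctrl, vision gives the robot as it stands. The module is installed in compiled form; this text tells all that it offers.
- The arm moves only by the shell command python3 -m pendant 'ROWS' [FORCE]. ROWS is text: rows parted by semicolons, each of 7 numbers parted by spaces: the shift along the tool's x, y, z in m, then the turn, a rotation vector about the tool's x, y, z in rad, then the finger opening in m, from 0 to 0.0951. A call has exactly 5 rows; each row is the pose to reach, as a shift and turn from the pose commanded when the call began, along the tool's axes at that moment; what a row does not reach only later rows make up. A row lasts 1/10 s, in which the tool goes at most 50 mm and 8.59 degrees, less where a joint would pass 70% of its speed; a pose out of reach is approached as far as the arm can. A call with a gripper value outside its range is refused whole. The fingers move at their own pace and stop on an object; FORCE is the grip in N (left out, the last holds). Time passes only in rows, so rows that repeat a pose let the fingers close, or fill a call up. It gives the time, the measured TCP pose, the force, the opening and the grip force at its end, in the units of the state.
- ctrl.get_state(): the state, without advancing time (a new reading comes with each control period).
- vision.grab_frame(name): name is "scene" or "top"; returns a dict with "frame" (480x640x3 uint8, blue, green, red), "fx", "fy", "cx", "cy" (pixels), "extrinsics" (4x4, takes a point from world to camera coordinates). Camera axes: x right, y up, looking along -z (the intrinsics and any distortion apply to the point x, -y, -z); pixel columns grow to the right and rows downward; lengths in m; the calibration is good to about 2 mm. A picture is of the moment at which its call begins. There is no depth.
- ctrl.sign_off(): hands the job in; it is judged then, once.
Trained networks look in the newest picture that a camera, given by its name, has taken for a name from the list of things; names that differ only in an ending like _2 or _b are one class to them, and where a whole thing is asked for, a point or a joint stands for the part that bears it (a point fixed in the world has none). Each returns a list of dicts, best first, with "confidence" (0 to 1); they miss things now and then, are a little off and sometimes report something else, mostly with a low value. They report only what shows in the picture. A call takes as long as a camera call.
- vision.spot_in(camera, thing): "at" ([x, y, z] in m, in the coordinates of the camera as it stood for that picture, good to about 4 mm: the middle of the surface that is visible of it).
- vision.spot_point(camera, thing): "at" ([x, y, z] in m, in the coordinates of the camera as it stood for that picture, good to about 4 mm: a listed point, or the origin of a listed thing).
The state is a dict: "t": time; "joint_positions": joint angles; "joint_vel": joint speeds; "effort": joint torques, N m; "tool_pos": TCP position; "tool_rot": TCP orientation; "contact_force": force on the tool from outside, world axes, zero at the start; "moment": the same for the moment, N m; "gripper_width": opening from 0.0 (shut) to 1.0 (fully open); "gripper_force": force on a finger pad.
Only numpy, scipy, OpenCV 4.12 (cv2) and the standard library are available. Lean on these libraries where they do the work, as an engineer would, in place of code of your own. Each camera call takes 0.05 s, during which the arm holds its last target. There are 200 camera calls.

## Working session

There is one attempt and no reset: what is moved stays moved. The work goes in short steps, Python scripts to look and compute and a shell command to move; the robot and the scene stay as the last step left them, time stands still between calls to the robot, and variables do not carry over. Pictures are saved under pics/ and viewed, at most 10 in all, crops included, and the job is handed in when it is done.

```bash
mkdir -p pics
cat > h.py <<'E'
import numpy as np,cv2
from plant import ctrl,vision
from scipy.spatial.transform import Rotation as R
def look(cam,things,fn=None):
    f=vision.grab_frame(cam);E=np.array(f["extrinsics"])
    if fn: cv2.imwrite("pics/"+fn,f["frame"])
    for t,k in things:
        r=(vision.spot_point if k=='p' else vision.spot_in)(cam,t)
        for d in r[:2]:
            w=np.linalg.inv(E)@np.r_[d["at"],1]; c=E@w
            print(cam,t,k,w[:3].round(3),round(d["confidence"],2),[int(f["cx"]+f["fx"]*c[0]/-c[2]),int(f["cy"]+f["fy"]*-c[1]/-c[2])])
E
python3 - <<'E'
from h import *
T=[(t,'p') for t in "feeder treadle_pivot board_top lid_edge wrench jar screwdriver oil mug".split()]
look("top",T,"top0.png");look("scene",T,"scene0.png")
s=ctrl.get_state();print(s["t"],s["tool_pos"],R.from_rotvec(s["tool_rot"]).as_matrix().round(3),s["gripper_width"],s["contact_force"])
E
```

```text
top board_top p [0.537 0.023 0.148] 0.84 [303, 256]
top lid_edge p [0.554 0.251 0.138] 0.58 [218, 252]
top jar p [ 0.667 -0.431  0.006] 0.68 [455, 218]
top screwdriver p [0.546 0.211 0.   ] 0.9 [240, 262]
top oil p [ 0.463 -0.442  0.002] 0.88 [463, 286]
top mug p [ 0.563 -0.465  0.   ] 0.88 [468, 252]
scene board_top p [0.542 0.02  0.146] 0.56 [350, 240]
scene lid_edge p [0.551 0.249 0.139] 0.87 [416, 307]
scene lid_edge p [0.542 0.023 0.145] 0.72 [351, 241]
scene wrench p [ 0.552 -0.098 -0.002] 0.59 [317, 261]
scene jar p [ 0.671 -0.434  0.003] 0.96 [215, 209]
scene oil p [ 0.47  -0.446  0.003] 0.69 [275, 184]
scene mug p [ 0.568 -0.469  0.002] 0.55 [242, 192]
1.0 [0.26777619 0.56475611 0.21465239] [[-0.904  0.428  0.   ]
 [ 0.428  0.904  0.   ]
 [-0.     0.    -1.   ]] 0.9972869451967968 [-0.20585351 -0.22100555  0.04368556]
```

View pics/top0.png

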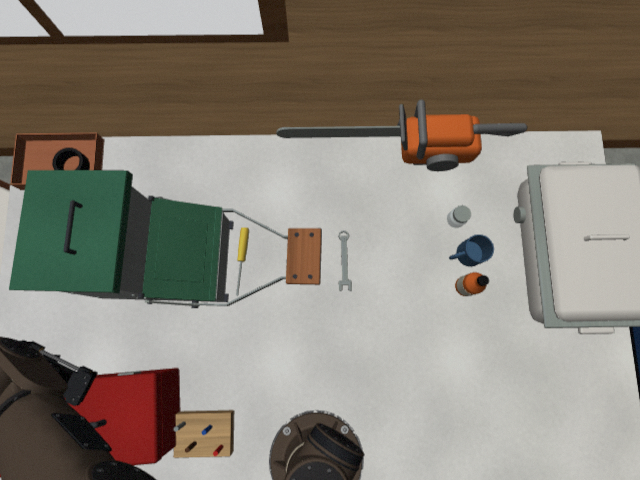

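View pics/scene0.png

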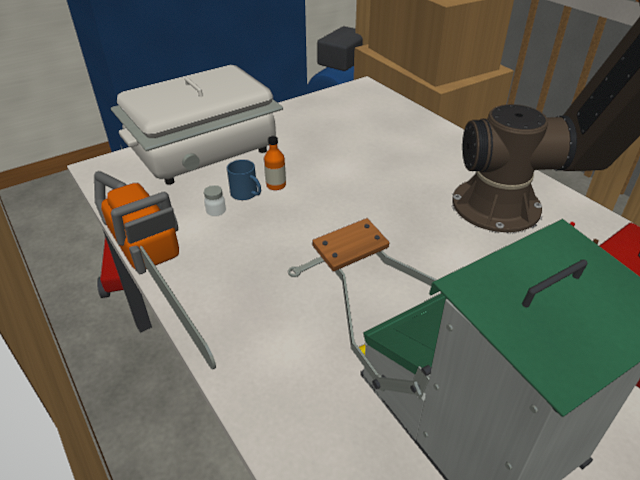

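The board is at about (0.540, 0.021, 0.147), and the feeder's x axis runs roughly along world +y. The wrench lies beyond the board at pixel (345,262) in the top view, and the jar, mug and oil are around (470,250), well away from it. The arm starts beside the hopper, so I'll rise first and then swing in over the near side.

```bash
python3 -m pendant '0 0 -0.04 0 0 0 0; 0 0 -0.08 0 0 0 0; 0 0 -0.12 0 0 0 0; -0.025 -0.032 -0.13 0 0 0 0; -0.05 -0.064 -0.13 0 0 0 0' 10
```

```text
t: 1.5
tool_pos: [0.2857, 0.4852, 0.3463]
tool_rot: [0.687, 3.064, 0.005]
contact_force: [0.9, -0.1, -0.4]
gripper_width: 0.636
gripper_force: 0.0
```

```bash
python3 -m pendant '-0.028 -0.036 0 0 0 0.14 0; -0.056 -0.072 0 0 0 0.28 0; -0.084 -0.108 0 0 0 0.42 0; -0.112 -0.144 0 0 0 0.56 0; -0.14 -0.18 0 0 0 0.7 0'
```

```text
t: 2.0
tool_pos: [0.3348, 0.2611, 0.3448]
tool_rot: [1.706, 2.638, 0.001]
contact_force: [1.3, 0.2, 0.7]
gripper_width: 0.216
gripper_force: 0.0
```

```bash
cat > g.py <<'E'
from h import *
import sys
s=ctrl.get_state();M=R.from_rotvec(s["tool_rot"]).as_matrix();g=np.array([float(v) for v in sys.argv[1:4]])
a=float(sys.argv[4]) if len(sys.argv)>4 else 0
D=np.array([[np.cos(a),np.sin(a),0],[np.sin(a),-np.cos(a),0],[0,0,-1]])@R.from_euler('z',np.pi/2).as_matrix()
print("pos",s["tool_pos"].round(4) if hasattr(s["tool_pos"],'round') else s["tool_pos"],"yaxis",M[:,1].round(3),"zaxis",M[:,2].round(3),"F",np.round(s["contact_force"],1))
print("shift",(M.T@(g-s["tool_pos"])).round(4),"turn",R.from_matrix(M.T@D).as_rotvec().round(3))
E
python3 g.py 0.54 0.019 0.2
```

```text
pos [0.3348 0.2611 0.3448] yaxis [0.912 0.41  0.001] zaxis [ 0.001  0.    -1.   ] F [1.3 0.2 0.7]
shift [-0.305   0.0877  0.1449] turn [ 0.000e+00  1.000e-03 -2.719e+00]
```

```bash
python3 -m pendant '-0.045 0.012 0 0 0 0.085 0; -0.09 0.025 0 0 0 0.17 0; -0.135 0.038 0 0 0 0.255 0; -0.18 0.051 0 0 0 0.34 0; -0.225 0.064 0 0 0 0.42 0'; python3 g.py 0.54 0.019 0.2
```

```text
t: 2.5
tool_pos: [0.4874, 0.0829, 0.3449]
tool_rot: [2.216, 2.226, 0.001]
contact_force: [0.1, -0.1, 0.5]
gripper_width: 0.006
gripper_force: 0.0
pos [0.4874 0.0829 0.3449] yaxis [1.    0.004 0.001] zaxis [ 0.001  0.    -1.   ] F [ 0.1 -0.1  0.5]
shift [-0.0641  0.0522  0.1449] turn [ 0.000e+00  1.000e-03 -3.137e+00]
```

```bash
python3 -m pendant '-0.022 0.018 0.03 0 0 0 0; -0.044 0.036 0.07 0 0 0 0; -0.064 0.052 0.11 0 0 0 0; -0.064 0.052 0.145 0 0 0 0; -0.064 0.052 0.145 0 0 0 0'
python3 - <<'E'
from h import *
T=[(t,'p') for t in "feeder treadle_pivot board_top lid_edge wrench".split()]
look("scene",T,"scene1.png");look("top",T)
E
python3 g.py 0.54 0.019 0.15
```

```text
t: 3.0
tool_pos: [0.5373, 0.0207, 0.1958]
tool_rot: [-2.21, -2.225, 0.007]
contact_force: [-0.6, -0.5, 0.3]
gripper_width: 0.004
gripper_force: 0.0
scene feeder p [0.543 0.024 0.145] 0.19 [351, 241]
scene board_top p [0.543 0.022 0.144] 0.69 [350, 241]
scene lid_edge p [0.554 0.249 0.138] 0.75 [415, 308]
scene lid_edge p [ 0.55  -0.095  0.001] 0.67 [318, 260]
scene wrench p [ 0.549 -0.095 -0.002] 0.49 [319, 261]
top lid_edge p [0.551 0.25  0.136] 0.95 [218, 253]
top wrench p [ 0.544 -0.093 -0.002] 0.55 [344, 261]
pos [0.5391 0.0212 0.2   ] yaxis [1.    0.008 0.001] zaxis [ 0.001  0.    -1.   ] F [ 0.2  0.5 -0.6]
shift [-0.0023  0.0009  0.05  ] turn [ 0.000e+00  1.000e-03 -3.133e+00]
```

View pics/scene1.png

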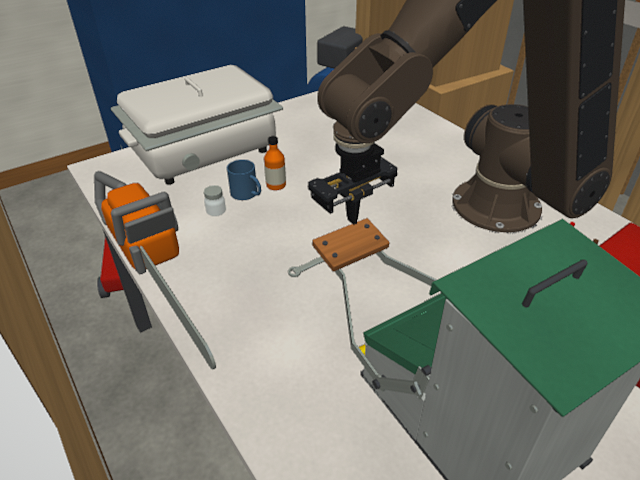

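The closed fingertips are about 50 mm above the middle of the board, with the tip at pixel (353,220) and the board centre at (350,241). Next I'll go down to contact and press.

```bash
python3 -m pendant '0 0 0.012 0 0 0 0; 0 0 0.024 0 0 0 0; 0 0 0.036 0 0 0 0; 0 0 0.046 0 0 0 0; 0 0 0.054 0 0 0 0'; python3 g.py 0.54 0.012 0.054
```

```text
t: 4.1
tool_pos: [0.5388, 0.0208, 0.1448]
tool_rot: [-2.212, -2.231, 0.002]
contact_force: [-5.7, -7.9, 15.6]
gripper_width: 0.003
gripper_force: 7.4
pos [0.5388 0.0208 0.1448] yaxis [ 1.     0.008 -0.001] zaxis [-0.001 -0.001 -1.   ] F [-5.7 -7.9 15.6]
shift [-0.0087  0.0012  0.0908] turn [-1.000e-03 -2.000e-03 -3.133e+00]
```

```bash
python3 -m pendant '-0.002 0 0.008 0 0 0 0; -0.0035 0 0.017 0 0 0 0; -0.005 0 0.026 0 0 0 0; -0.006 0 0.035 0 0 0 0; -0.007 0 0.044 0 0 0 0'; python3 g.py 0.54 0.012 0.054
```

```text
t: 4.6
tool_pos: [0.5386, 0.0139, 0.1017]
tool_rot: [-2.212, -2.23, 0.001]
contact_force: [-6.2, -0.6, 15.4]
gripper_width: 0.006
gripper_force: 8.0
pos [0.5386 0.0139 0.1017] yaxis [ 1.     0.008 -0.001] zaxis [-0.001 -0.    -1.   ] F [-6.2 -0.6 15.4]
shift [-0.0019  0.0014  0.0477] turn [-0.000e+00 -1.000e-03 -3.133e+00]
```

```bash
python3 -m pendant '0 0 0.009 0 0 0 0; 0 0 0.018 0 0 0 0; 0 0 0.027 0 0 0 0; 0 0 0.035 0 0 0 0; 0 0 0.042 0 0 0 0'; python3 g.py 0.54 0.012 0.054
```

```text
t: 5.1
tool_pos: [0.5387, 0.0133, 0.0596]
tool_rot: [2.212, 2.23, -0.002]
contact_force: [-5.7, -5.9, 13.4]
gripper_width: 0.006
gripper_force: 7.3
pos [0.5387 0.0133 0.0596] yaxis [ 1.     0.008 -0.001] zaxis [-0.001 -0.001 -1.   ] F [-5.7 -5.9 13.4]
shift [-0.0013  0.0013  0.0056] turn [-1.000e-03 -1.000e-03 -3.133e+00]
```

```bash
python3 -m pendant '0 0 0.002 0 0 0 0; 0 0 0.004 0 0 0 0; 0 0 0.005 0 0 0 0; 0 0 0.006 0 0 0 0; 0 0 0.006 0 0 0 0'
python3 - <<'E'
from h import *
look("scene",[("board_top",'p'),("lid_edge",'p')],"scene2.png")
E
python3 g.py 0.54 0.012 0.054
```

```text
t: 5.6
tool_pos: [0.5387, 0.0136, 0.0545]
tool_rot: [2.212, 2.23, -0.001]
contact_force: [-7.6, -5.6, 21.5]
gripper_width: 0.001
gripper_force: 11.1
scene board_top p [0.544 0.013 0.05 ] 0.57 [346, 270]
scene lid_edge p [0.554 0.253 0.299] 0.83 [427, 246]
pos [0.5387 0.0136 0.0545] yaxis [ 1.     0.008 -0.   ] zaxis [-0.    -0.001 -1.   ] F [-7.9 -4.5 21.9]
shift [-0.0016  0.0012  0.0005] turn [-1.000e-03 -0.000e+00 -3.133e+00]
```

View pics/scene2.png

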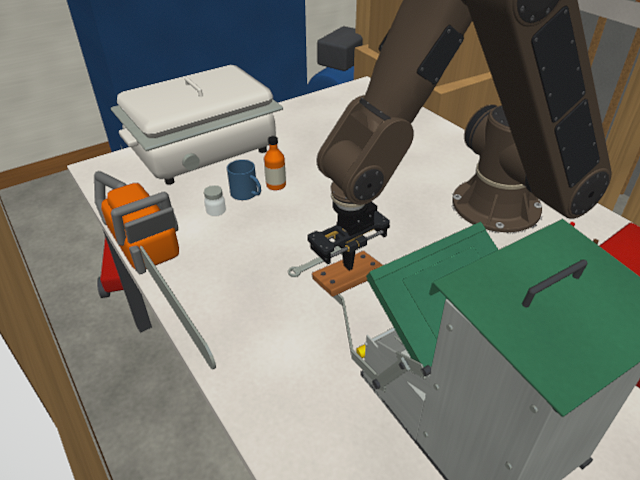

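The lid stands open, with its edge at pixel (427,246) and z ≈ 0.30. The board is at its stop and the fingers are clear of the lid. I'll hold it here.

```bash
python3 -m pendant '0 0 0.001 0 0 0 0; 0 0 0.002 0 0 0 0; 0 0 0.002 0 0 0 0; 0 0 0.002 0 0 0 0; 0 0 0.002 0 0 0 0'
```

```text
t: 6.25
tool_pos: [0.5388, 0.0136, 0.0541]
tool_rot: [2.211, 2.23, 0.0]
contact_force: [-13.5, -5.5, 43.0]
gripper_width: 0.001
gripper_force: 22.0
```

```bash
python3 -m pendant '0 0 0 0 0 0 0; 0 0 0 0 0 0 0; 0 0 0 0 0 0 0; 0 0 0 0 0 0 0; 0 0 0 0 0 0 0'
```

```text
t: 6.75
tool_pos: [0.5388, 0.0136, 0.0541]
tool_rot: [2.211, 2.23, 0.0]
contact_force: [-12.7, -4.9, 42.3]
gripper_width: 0.004
gripper_force: 22.0
```

```bash
python3 -m pendant '0 0 0 0 0 0 0; 0 0 0 0 0 0 0; 0 0 0 0 0 0 0; 0 0 0 0 0 0 0; 0 0 0 0 0 0 0'
```

```text
t: 7.25
tool_pos: [0.5388, 0.0136, 0.0541]
tool_rot: [2.211, 2.23, 0.0]
contact_force: [-13.9, -6.2, 44.2]
gripper_width: 0.004
gripper_force: 22.0
```

```bash
python3 -m pendant '0 0 0 0 0 0 0; 0 0 0 0 0 0 0; 0 0 0 0 0 0 0; 0 0 0 0 0 0 0; 0 0 0 0 0 0 0'
```

```text
t: 7.75
tool_pos: [0.5388, 0.0136, 0.0541]
tool_rot: [2.211, 2.23, 0.0]
contact_force: [-13.4, -5.5, 42.0]
gripper_width: 0.004
gripper_force: 22.0
```

```bash
python3 -m pendant '0 0 0 0 0 0 0; 0 0 0 0 0 0 0; 0 0 0 0 0 0 0; 0 0 0 0 0 0 0; 0 0 0 0 0 0 0'; python3 g.py 0.54 0.021 0.147
```

```text
t: 8.25
tool_pos: [0.5388, 0.0136, 0.0541]
tool_rot: [2.211, 2.23, 0.0]
contact_force: [-14.9, -5.7, 43.3]
gripper_width: 0.007
gripper_force: 22.0
pos [0.5388 0.0136 0.0541] yaxis [1.    0.008 0.001] zaxis [ 0.001 -0.001 -1.   ] F [-14.9  -5.7  43.3]
shift [ 0.0073  0.0013 -0.0929] turn [-1.000e-03  1.000e-03 -3.133e+00]
```

Held for over 2.5 s. Now I'll raise the board at about 50 mm/s, keeping contact and following the arc.

```bash
python3 -m pendant '0 0 -0.003 0 0 0 0; 0 0 -0.007 0 0 0 0; 0 0 -0.012 0 0 0 0; 0 0 -0.017 0 0 0 0; 0 0 -0.022 0 0 0 0'
```

```text
t: 8.75
tool_pos: [0.5387, 0.0131, 0.0742]
tool_rot: [2.212, 2.231, -0.002]
contact_force: [-6.5, -10.2, 14.6]
gripper_width: 0.003
gripper_force: 7.5
```

```bash
python3 -m pendant '0 0 -0.005 0 0 0 0; 0 0 -0.01 0 0 0 0; 0 0 -0.015 0 0 0 0; 0 0 -0.02 0 0 0 0; 0.001 0 -0.025 0 0 0 0'
```

```text
t: 9.25
tool_pos: [0.5387, 0.0142, 0.0993]
tool_rot: [2.211, 2.23, -0.002]
contact_force: [-5.7, -10.3, 16.4]
gripper_width: 0.005
gripper_force: 8.0
```

```bash
python3 -m pendant '0.0005 0 -0.005 0 0 0 0; 0.001 0 -0.01 0 0 0 0; 0.002 0 -0.015 0 0 0 0; 0.003 0 -0.02 0 0 0 0; 0.004 0 -0.025 0 0 0 0'; python3 g.py 0.54 0.021 0.147
```

```text
t: 9.75
tool_pos: [0.5393, 0.018, 0.1246]
tool_rot: [2.211, 2.229, -0.001]
contact_force: [-4.4, -9.4, 15.5]
gripper_width: 0.002
gripper_force: 7.3
pos [0.5393 0.018  0.1246] yaxis [1.    0.008 0.001] zaxis [ 0.001 -0.002 -1.   ] F [-4.4 -9.4 15.5]
shift [ 0.003   0.0007 -0.0224] turn [-3.000e-03  2.000e-03 -3.133e+00]
```

```bash
python3 -m pendant '0.001 0 -0.004 0 0 0 0; 0.002 0 -0.008 0 0 0 0; 0.002 0 -0.012 0 0 0 0; 0.003 0 -0.016 0 0 0 0; 0.004 0 -0.019 0 0 0 0'
```

```text
t: 10.25
tool_pos: [0.5398, 0.0224, 0.1437]
tool_rot: [2.21, 2.229, 0.001]
contact_force: [-3.0, -8.5, 14.6]
gripper_width: 0.004
gripper_force: 6.6
```

```bash
python3 -m pendant '0 0 -0.002 0 0 0 0; 0 0 -0.004 0 0 0 0; 0 0 -0.006 0 0 0 0; 0 0 -0.008 0 0 0 0; 0 0 -0.01 0 0 0 0'
```

```text
t: 10.75
tool_pos: [0.5389, 0.0232, 0.1523]
tool_rot: [-2.212, -2.23, 0.001]
contact_force: [0.2, -0.8, 0.0]
gripper_width: 0.005
gripper_force: 0.0
```

Contact is gone and the board is back at rest. Retreating upward and checking.

```bash
python3 -m pendant '0 0 -0.02 0 0 0 0; 0 0 -0.05 0 0 0 0; 0 0 -0.09 0 0 0 0; -0.02 0 -0.12 0 0 0 0; -0.04 0 -0.14 0 0 0 0'; python3 -m pendant '0 0 0 0 0 0 0; 0 0 0 0 0 0 0; 0 0 0 0 0 0 0; 0 0 0 0 0 0 0; 0 0 0 0 0 0 0'
python3 - <<'E'
from h import *
look("scene",[(t,'p') for t in "board_top lid_edge wrench jar oil mug".split()],"scene3.png");look("top",[("board_top",'p'),("lid_edge",'p'),("screwdriver",'p')])
E
```

```text
t: 11.25
tool_pos: [0.5395, -0.017, 0.2947]
tool_rot: [2.21, 2.23, 0.002]
contact_force: [0.9, 0.2, -0.1]
gripper_width: 0.006
gripper_force: 0.0
t: 11.75
tool_pos: [0.5392, -0.0163, 0.2918]
tool_rot: [-2.211, -2.23, 0.001]
contact_force: [1.0, -0.5, -0.1]
gripper_width: 0.004
gripper_force: 0.0
scene board_top p [0.544 0.019 0.145] 0.55 [349, 240]
scene lid_edge p [0.556 0.255 0.141] 0.89 [416, 309]
scene wrench p [ 0.547 -0.098 -0.003] 0.55 [319, 261]
scene jar p [ 0.67  -0.434  0.006] 0.71 [215, 208]
scene oil p [ 0.468 -0.446 -0.001] 0.98 [275, 185]
scene mug p [ 0.564 -0.469  0.001] 0.61 [243, 192]
top board_top p [0.539 0.022 0.147] 0.57 [303, 255]
top lid_edge p [0.551 0.246 0.137] 0.67 [219, 253]
top screwdriver p [ 0.548  0.21  -0.002] 0.93 [241, 261]
```

View pics/scene3.png

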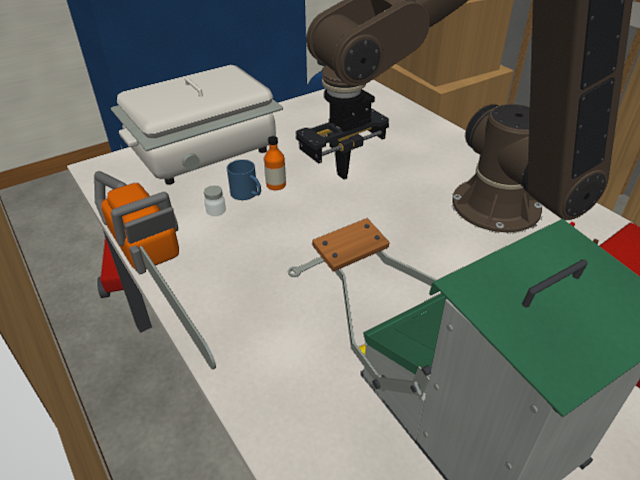

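The lid is shut, with its edge at pixel (416,309). The board is back up at (349,240), the gripper is clear at (343,170), and the other things are where they were.

```bash
python3 -c "from plant import ctrl; print(ctrl.sign_off())"
```

```text
the job is handed in; nothing more can be done
None
```

I pressed the treadle to its stop with the lid fully open, held it there for over 2 s, then let it up slowly so the lid closed gently; I handed the job in with the arm clear, the lid shut and the other things unmoved (no verdict was returned).

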